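# Tuck the console's cover plate under its lapped flap and hold it flat

### The arm

A 7-joint arm with a two-finger parallel gripper is mounted at the origin on the work surface. World frame = base frame: x ahead of the robot, y to its left, z up, the work surface at z = 0. Lengths are in m, angles in rad, forces in N, time in s.
With the tool pointing down it reaches from about 0.4 to 0.85 m from the base axis. Payload 10.4 kg.
Tool frame: the origin (TCP) lies midway between the tips of the shut fingers; the grasp point (between the pads) lies 19 mm behind it; z points along the fingers, y is the line along which they close (so a half turn about z gives the same grasp; the last joint's range is limited). The gripper opens to 87 mm and grips with 3 to 60 N. Pads are 19 mm wide; open, the fingers measure 117 mm over their backs; the gripper's body (75 mm by 190 mm) begins 51 mm behind the grasp point.
Start: joints at [-1.275, 0.332, -0.065, 1.46, 0.022, 1.35, -0.088], TCP at [0.196, 0.594, 0.223] pointing down, gripper open.
Joint ranges: [-2.6, 2.6], [-0.5, 2.12], [-1.47, 1.34], [0.16, 2.42], [-1.27, 4.41], [0.06, 2.06], [-2.6, 2.6]. Speed limits (rad/s): [2.22, 2.22, 2.79, 2.79, 3.14, 3.14, 3.14].

### API

Orientations are given as a unit quaternion [x, y, z, w].
In Python, from bench import sensors, eyes, order gives the robot as it stands.
- The arm moves only by the tool arm_command, never from a script. Its argument "steps" is a list of rows, each an object with "rot": the turn, a rotation vector about the world's x, y, z in degrees, a list of three; "slide": the shift along the world's x, y, z in m, a list of three; "grip": the opening, from 0 (shut) to 1 (fully open). A call has exactly 8 rows; each row shifts and turns the commanded pose from where the row before left it; what a row does not reach is not made up. A row lasts 1/8 s, in which the tool goes at most 62.5 mm and 10.7 degrees, less where a joint would pass 70% of its speed; a pose out of reach is approached as far as the arm can. A call with a gripper value outside its range is refused whole. The fingers move at their own pace and stop on an object; "newtons" is the grip in N (left out, the last holds). Time passes only in rows, so rows that do not move let the fingers close, or fill a call up. It gives the time, the measured TCP pose, the force, the opening and the grip force at its end, in the units of the state.
- sensors.read_state(): the state, without advancing time (a new reading comes with each control period).
- eyes.camera(name): name is "scene" or "top"; returns a dict with "pixels" (420x560x3 uint8, red, green, blue), "intrinsics" (3x3 intrinsics, pixels), "pose" (4x4, takes a point from camera to world coordinates). Camera axes: x right, y down, z forward; pixel columns grow to the right and rows downward; lengths in m; the calibration is good to about 2 mm. A picture is of the moment at which its call begins. There is no depth.
- order.close_job(): hands the job in; it is judged then, once.
Trained networks look in a picture, given as the dict that the camera call returned (one of the last four; its "shot" number tells which), for a name from the list of things; names that differ only in an ending like _2 or _b are one class to them, and where a whole thing is asked for, a point or a joint stands for the part that bears it (a point fixed in the world has none). Each returns a list of dicts, best first, with "conf" (0 to 1); they miss things now and then, are a little off and sometimes report something else, mostly with a low value. They report only what shows in the picture. A call takes as long as a camera call. They do not tell look-alikes from the thing itself.
- eyes.look_for(name, picture): "bbox" ([left, top, right, bottom] in pixels, round what is visible of it).
The state is a dict: "time": time; "joint_positions": joint angles; "joint_vel": joint speeds; "joint_torque": joint torques, N m; "ee_pos": TCP position; "eef_rot": TCP orientation; "ft_force": force on the tool from outside, world axes, zero at the start; "torque": the same for the moment, N m; "width": finger opening in m; "grip_force": force on a finger pad.
Only numpy, scipy, OpenCV 4.12 (cv2) and the standard library are available. Lean on these libraries where they do the work, as an engineer would, in place of code of your own. Each camera call takes 0.05 s, during which the arm holds its last target. There are 200 camera calls.

### The job

On the scanner operator's desk, pick up the loose metal service cover plate by its upright handle and tuck its narrow tongue edge about 2 cm under the lapped flap of the control console without lifting the flap. Then press the plate flat onto the console's deck against the spring plunger of the cover switch, lying straight between the two guide rails, and finish while still holding it pressed down: do not let go. Leave the keypad, the mouse and the bottle where they are.

Things in the scene. Friction and masses are not known exactly. Their poses are not given: they have to be found in the camera images.
- plate_grip (a point): Centre of the upright white handle of the loose dark anodised cover plate (0.2 kg, flat on the desk at first), 24 mm above the plate's underside. Axes: x to the tongue edge, z up. Handle: 14 mm thick (x), 64 long (y), its top 44 mm above the underside. Plate 4 mm thick: 124 mm wide from 40 mm behind to 40 mm ahead of this point, then a tongue 96 mm wide, 30 mm long.
- plate_edge (a point): Middle of the plate's tongue edge, at its underside; axes as plate_grip. 70 mm ahead (x) of and 24 mm below plate_grip.
- console: Fixed off-white control console, 250 (x) by 240 mm (y), flat deck 45 mm above the desk; origin at the centre of its underside, x towards the flap. On the deck two rails 6 mm high run along x, 140 mm apart inside, from the mouth to 135 mm in front of it. The plate lies between them.
- mouth (a point): Mouth of the pocket under the flap: on the deck, straight below the middle of the flap's free edge, 45 mm ahead (x) of the console's middle. x points level into the pocket, y along the edge, z up. Pocket 112 mm wide, 9 mm high, 45 mm deep; its cheeks stop the plate's wide part when the tongue is 30 mm in.
- flap (a joint): Angle of the lapped flap (grey panel, 170 mm wide in y, 75 long, 4 thick, top 13 mm above the deck) about a hinge along its far edge, 70 mm beyond the free edge; 0 = shut, positive = lifted (rad). Light (0.1 kg), held down by its weight only.
- plunger (a joint): Travel of the cover switch's black spring plunger, 12 mm across, on the deck's middle line 55 mm in front of the mouth: 0 = up, 5 mm proud of the deck; 0.005 m = flush. Its push grows from 4 N to 7 N (flush), more than the plate's weight. It lies under the plate while the tongue is tucked.
- keypad: Bystander: loose black numeric keypad 90 x 130 x 20 mm, lying beyond the work; origin at the centre of its underside.
- mouse: Bystander: loose black computer mouse 105 x 60 x 33 mm to the right; origin at the centre of its underside.
- sanitiser: Bystander: loose upright bottle 60 mm across and 150 mm tall to the left; origin at the centre of its underside.
Things that resemble listed ones, but are neither listed nor needed, are in the scene too. There is more than one size of the part that bears plate_grip; the job needs the largest.

How it is judged:
On the way, in this order (a step that is already met when the one before it is completed fails the run):
1. the plate is lifted off the desk (height (world z) of plate_edge above 0.035 m), for 0.1 s.
2. the tongue edge is under the flap by at least 12 mm, flap down (x of plate_edge in the frame of mouth above 0.012 m and z of plate_edge in the frame of mouth between -0.004 and 0.008 m and value of joint flap below 0.05 rad), for 0.2 s.
At the end, for the whole second after the job is handed in: Still gripped at rest (fingers over 1 N): tongue edge 12 to 36 mm under the flap, within 12 mm of the middle, 0.1 rad of straight, 3 mm of the deck and 0.04 rad of level; plunger pushed down at least 3.3 mm; flap shut (below 0.05 rad) (x of plate_edge in the frame of mouth between 0.012 and 0.036 m and y of plate_edge in the frame of mouth between -0.012 and 0.012 m and z of plate_edge in the frame of mouth between -0.003 and 0.003 m and angle between the x axis of plate_edge and the x axis of mouth, either way round below 0.1 rad and angle between plate_edge's own z axis and vertical below 0.04 rad and value of joint plunger above 0.0033 m and value of joint flap below 0.05 rad and contact force between the fingers and plate above 1 N and linear speed of plate below 0.02 m/s); the arm keeps its last pose, push and grip.
It fails at once if the flap is lifted (free edge up by more than about 6 mm) (value of joint flap above 0.09 rad).
It fails at once if a bystander is disturbed (moved more than 30 mm) (distance of any of keypad, mouse, sanitiser from where it was at the start of the episode above 0.03 m).
It also fails if it takes over 38 s, if anything falls off the work surface, if the arm or the gripper's body presses on something with over 40 N, if the wrist force passes 120 N, or if a joint passes its speed limit or range.

## Working session

There is one attempt and no reset: what is moved stays moved. The work goes in short steps, Python scripts to look and compute and a tool call to move; the robot and the scene stay as the last step left them, time stands still between calls to the robot, and variables do not carry over. Pictures are saved under pics/ and viewed, at most 10 in all, crops included, and the job is handed in when it is done.

Besides the shell and the picture viewer there is one more tool, called after ">>>" as name([rows], argument=value, ...), one row to a line, values as JSON. arm_command: Moves the arm, as the interface text tells. Its arguments: {"type":"object","properties":{"steps":{"type":"array","items":{"type":"object","properties":{"rot":{"type":"array","items":{"type":"number"}},"slide":{"type":"array","items":{"type":"number"}},"grip":{"type":"number"}}}},"newtons":{"type":"number"}},"required":["steps"]}

```bash
mkdir -p pics; ls; python3 - <<'E'
from bench import sensors, eyes
import cv2,numpy as np
for n in("scene","top"):
    p=eyes.camera(n); cv2.imwrite(f"pics/{n}0.png",cv2.cvtColor(p["pixels"],cv2.COLOR_RGB2BGR))
    print(n,p["intrinsics"].tolist(),np.round(p["pose"],4).tolist())
    for k in("plate_grip","plate_edge","console","mouth","flap","plunger","keypad","mouse","sanitiser"):
        print(k,[(np.round(d["bbox"]).tolist(),round(d["conf"],2)) for d in eyes.look_for(k,p)][:5])
s=sensors.read_state();print(s["time"],s["ee_pos"],s["eef_rot"],s["width"])
E
```

```text
pics
scene [[508.37798541332876, 0.0, 281.9112522194197], [0.0, 508.37798541332876, 205.71798248776258], [0.0, 0.0, 1.0]] [[-0.8374, 0.311, -0.4495, 1.2978], [0.5466, 0.475, -0.6896, 1.063], [-0.001, -0.8232, -0.5678, 0.9468], [0.0, 0.0, 0.0, 1.0]]
plate_grip [([282.0, 269.0, 316.0, 289.0], 0.89), ([374.0, 233.0, 408.0, 252.0], 0.84), ([324.0, 244.0, 374.0, 281.0], 0.77)]
plate_edge [([375.0, 230.0, 411.0, 256.0], 0.95), ([323.0, 244.0, 372.0, 280.0], 0.77), ([281.0, 272.0, 312.0, 292.0], 0.61)]
console [([210.0, 164.0, 312.0, 227.0], 0.66)]
mouth [([211.0, 158.0, 310.0, 223.0], 0.79)]
flap [([210.0, 233.0, 263.0, 267.0], 0.71), ([219.0, 175.0, 259.0, 205.0], 0.69), ([320.0, 241.0, 372.0, 278.0], 0.65)]
plunger []
keypad [([211.0, 231.0, 262.0, 266.0], 0.8)]
mouse [([240.0, 134.0, 272.0, 149.0], 0.87), ([211.0, 164.0, 312.0, 225.0], 0.36)]
sanitiser [([439.0, 255.0, 470.0, 310.0], 0.7)]
top [[412.1288793146498, 0.0, 279.4440307333065], [0.0, 412.1288793146498, 211.05491007115015], [0.0, 0.0, 1.0]] [[0.0151, -0.9822, 0.1873, 0.3855], [-0.9999, -0.0152, 0.001, -0.0087], [0.0018, -0.1873, -0.9823, 1.2358], [0.0, 0.0, 0.0, 1.0]]
plate_grip [([176.0, 210.0, 222.0, 260.0], 0.84), ([176.0, 275.0, 207.0, 304.0], 0.82), ([184.0, 168.0, 220.0, 200.0], 0.56)]
plate_edge [([180.0, 277.0, 205.0, 303.0], 0.88), ([172.0, 207.0, 222.0, 257.0], 0.78), ([186.0, 171.0, 214.0, 200.0], 0.62)]
console [([74.0, 265.0, 111.0, 285.0], 0.25)]
mouth [([289.0, 177.0, 381.0, 275.0], 0.84)]
flap [([310.0, 180.0, 369.0, 212.0], 0.69), ([292.0, 174.0, 379.0, 275.0], 0.61)]
plunger []
keypad [([247.0, 143.0, 292.0, 177.0], 0.69)]
mouse [([446.0, 276.0, 474.0, 319.0], 0.66)]
sanitiser [([74.0, 264.0, 113.0, 282.0], 0.85)]
1.0 [0.19589205 0.59352578 0.22255988] [1.58743154e-01 9.87319912e-01 3.99993852e-05 4.86107530e-06] 0.08694559979622145
```

```bash
python3 - <<'E'
import cv2
a=cv2.imread("pics/top0.png")[135:325,60:400];cv2.imwrite("pics/topc.png",cv2.resize(a,(800,447),interpolation=cv2.INTER_CUBIC))
a=cv2.imread("pics/scene0.png")[120:320,200:480];cv2.imwrite("pics/scenec.png",cv2.resize(a,(800,571),interpolation=cv2.INTER_CUBIC))
E
```

```text
(no output)
```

View pics/topc.png

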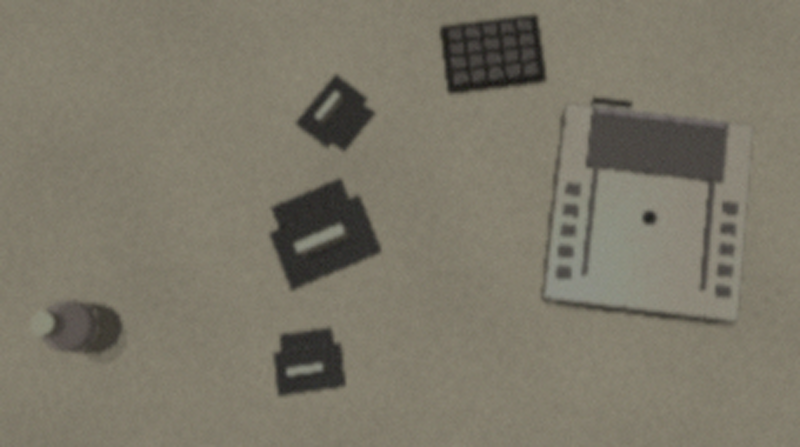

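View pics/scenec.png

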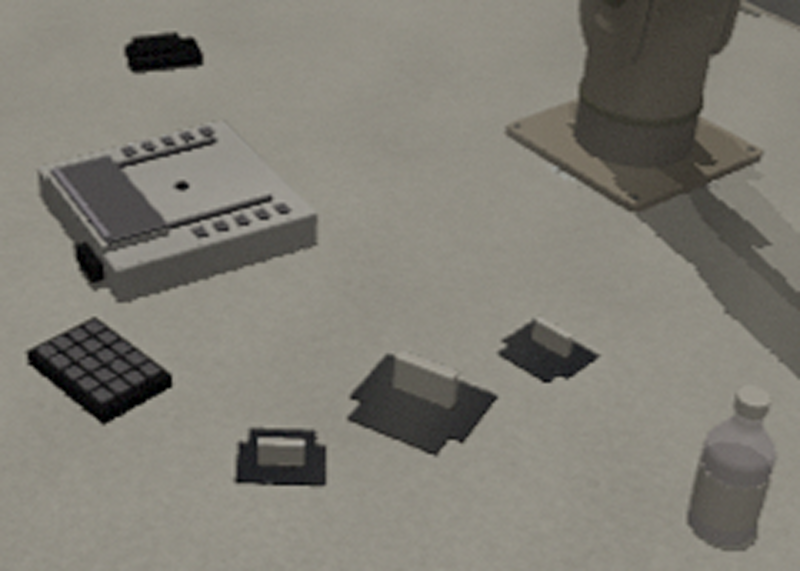

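The top crop shows the largest plate in the middle of three. Its handle is at about full-image pixel (196,236), and its tongue points up and slightly left. The console is on the right, with the flap at the top (about (339,197)) and the plunger at about (336,227). The scene crop shows the same layout, with the plates in front and the bottle at the right. Next I'll fit the poses.

```bash
cat > v.py <<'E'
import cv2,numpy as np
from scipy.optimize import least_squares
def proj(uv,p,z):
    uv=np.atleast_2d(uv).astype(float);K=p["intrinsics"];T=p["pose"]
    d=np.c_[uv,np.ones(len(uv))]@np.linalg.inv(K).T@T[:3,:3].T
    return (T[:3,3]+d*((z-T[2,3])/d[:,2])[:,None])[:,:2]
def contour(p,box,lo,hi,seed=None,fill=True):
    l,t,r,b=box;g=cv2.cvtColor(p["pixels"],cv2.COLOR_RGB2GRAY)[t:b,l:r]
    g=cv2.resize(g,None,fx=4,fy=4,interpolation=cv2.INTER_CUBIC);g=cv2.GaussianBlur(g,(0,0),2)
    m=((g>=lo)&(g<=hi)).astype(np.uint8)
    m=cv2.morphologyEx(m,cv2.MORPH_OPEN,np.ones((5,5)))
    cs,_=cv2.findContours(m,cv2.RETR_EXTERNAL,cv2.CHAIN_APPROX_NONE)
    c=max(cs,key=cv2.contourArea)[:,0,:]
    return (c+.5)/4-.5+[l,t]
def fit(pts,poly,x0):
    poly=(np.array(poly)*1000).astype(np.float32).reshape(-1,1,2)
    def f(q):
        c,s=np.cos(q[2]),np.sin(q[2]);l=(pts-q[:2])@np.array([[c,-s],[s,c]])*1000
        return [cv2.pointPolygonTest(poly,(float(a),float(b)),True) for a,b in l]
    r=least_squares(f,x0,loss="soft_l1",diff_step=1e-3)
    return r.x,np.sqrt(np.mean(np.square(r.fun)))
PLATE=[(-.04,-.062),(.04,-.062),(.04,-.048),(.07,-.048),(.07,.048),(.04,.048),(.04,.062),(-.04,.062)]
FLAP=[(0,-.085),(.075,-.085),(.075,.085),(0,.085)]
E
python3 - <<'E'
from v import *
from bench import eyes
p=eyes.camera("top")
c=contour(p,(168,203,228,262),0,75)
print("plate",fit(proj(c,p,.004),PLATE,[*proj([196,236],p,.02)[0],.35]))
h=contour(p,(180,222,212,248),100,255); print("handle",cv2.minAreaRect((proj(h,p,.044)*1000).astype(np.float32)))
c=contour(p,(300,172,376,215),55,112); print(c.min(0),c.max(0))
print("mouth/flap",fit(proj(c,p,.058),FLAP,[*proj([337,210],p,.058)[0],-.1]))
c=contour(p,(325,218,346,236),0,85); print("plunger",proj([c.mean(0)],p,.05))
s=eyes.camera("scene")
h=contour(s,(325,235,375,268),100,255); print(len(h))
c=contour(s,(258,178,270,190),0,85); print("plunger s",proj([c.mean(0)],s,.05))
for n,z in(("keypad",.01),("mouse",.015),("sanitiser",.0)):
    print(n,[proj([[(d["bbox"][0]+d["bbox"][2])/2,(d["bbox"][1]+d["bbox"][3])/2]],p,z) for d in eyes.look_for(n,p)[:1]])
E
```

```text
plate (array([0.53577387, 0.23647064, 0.42041639]), np.float64(1.5449704254400887))
handle ((535.9421997070312, 236.3624267578125), (14.305219650268555, 62.66355514526367), 24.26769256591797)
[308.375 175.625] [369.125 214.375]
mouth/flap (array([ 0.61936642, -0.17711765, -0.10083805]), np.float64(7.75084845016015))
plunger [[ 0.56667774 -0.17138262]]
672
plunger s [[ 0.57271585 -0.16275844]]
keypad [array([[0.7806845 , 0.02342063]])]
mouse [array([[ 0.36729754, -0.53680115]])]
sanitiser [array([[0.42415557, 0.5465931 ]])]
```

```bash
sed -i 's/fill=True/k=5/; s/np.ones((5,5))/np.ones((k,k))/' v.py; python3 - <<'E'
from v import *
from bench import eyes
p=eyes.camera("top")
for k in(25,41):
  for hi in(105,):
    c=contour(p,(300,172,376,218),55,hi,k=k)
    print(k,hi,fit(proj(c,p,.058),FLAP,[.619,-.177,-.08]),cv2.minAreaRect((proj(c,p,.058)*1000).astype(np.float32)))
s=eyes.camera("scene")
# whole console silhouette, deck top
for q,z in((p,(285,170,390,280)),(s,None)):
    if z: 
        c=contour(q,z,118,255,k=9); print("deckbright",cv2.minAreaRect((proj(c,q,.045)*1000).astype(np.float32)))
g=cv2.cvtColor(s["pixels"],cv2.COLOR_RGB2GRAY)[178:192,256:272];print(g)
E
```

```text
25 105 (array([ 0.61890073, -0.17705118, -0.10305114]), np.float64(0.7265111064814527)) ((656.24169921875, -180.61306762695312), (172.40113830566406, 78.65531921386719), 83.98038482666016)
41 105 (array([ 0.61898973, -0.17725951, -0.09662929]), np.float64(0.8114511154140118)) ((656.4925537109375, -180.62744140625), (172.32733154296875, 77.76717376708984), 84.48957061767578)
deckbright ((579.2689208984375, -180.25860595703125), (325.7234191894531, 314.3121337890625), 0.7320473194122314)
[[142 144 144 144 145 144 144 144 145 145 145 143 146 145 144 143]
 [141 144 146 145 144 144 144 145 145 145 146 146 147 146 146 144]
 [144 144 146 146 146 147 146 147 146 145 145 149 146 148 146 147]
 [146 146 147 145 145 146 148 146 147 148 146 144 147 147 149 146]
 [144 147 147 146 146 150 149 150 150 149 146 147 145 145 146 146]
 [146 145 145 146 148 139 117  96  96 134 147 149 148 147 146 146]
 [147 144 146 145 139  98  48  23  27  71 131 151 150 146 147 146]
 [147 146 146 148 125  71   7   0   4  26 124 150 150 148 148 146]
 [147 146 148 150 147 127  99  71  74 124 148 151 147 149 148 147]
 [149 147 147 149 151 150 146 145 143 148 150 147 148 148 149 150]
 [148 146 147 147 148 149 150 149 149 149 151 147 147 149 148 148]
 [147 147 148 148 150 147 147 150 149 149 149 149 149 148 149 149]
 [148 150 149 149 150 150 147 147 150 150 151 150 149 149 150 149]
 [148 148 146 149 148 148 147 148 149 151 151 150 149 149 147 150]]
```

>>> arm_command([
  {"slide": [0.04, -0.042, 0], "rot": [0, 0, -5.95], "grip": 1},
  {"slide": [0.04, -0.042, 0], "rot": [0, 0, -5.95], "grip": 1},
  {"slide": [0.04, -0.042, 0], "rot": [0, 0, -5.95], "grip": 1},
  {"slide": [0.04, -0.042, 0], "rot": [0, 0, -5.95], "grip": 1},
  {"slide": [0.04, -0.042, 0], "rot": [0, 0, -5.95], "grip": 1},
  {"slide": [0.04, -0.042, 0], "rot": [0, 0, -5.95], "grip": 1},
  {"slide": [0.04, -0.042, 0], "rot": [0, 0, -5.95], "grip": 1},
  {"slide": [0.04, -0.042, 0], "rot": [0, 0, -5.95], "grip": 1},
], newtons=30)

```text
time: 2.35
ee_pos: [0.517, 0.2561, 0.2229]
eef_rot: [0.545, 0.838, 0.0, 0.0]
ft_force: [0.3, 1.5, -0.1]
width: 0.0872
grip_force: 0.0
```

>>> arm_command([
  {"slide": [0.019, -0.02, -0.03], "rot": [0, 0, 0.1], "grip": 1},
  {"slide": [0, 0, -0.04], "rot": [0, 0, 0], "grip": 1},
  {"slide": [0, 0, -0.04], "grip": 1},
  {"slide": [0, 0, -0.04], "grip": 1},
  {"slide": [0, 0, -0.03], "grip": 1},
  {"slide": [0, 0, -0.02], "grip": 1},
  {"slide": [0, 0, -0.014], "grip": 1},
  {"slide": [0, 0, 0], "grip": 1},
])

```text
schema error: expected keys rot, slide, grip
```

>>> arm_command([
  {"grip": 0.05},
  {"grip": 0.05},
  {"grip": 0.05},
  {"grip": 0.05},
  {"grip": 0.05},
  {"grip": 0.05},
  {"grip": 0.05},
  {"grip": 0.05},
])

```text
schema error: expected keys rot, slide, grip
```

>>> arm_command([
  {"slide": [0.019, -0.02, -0.03], "rot": [0, 0, 0.1], "grip": 1},
  {"slide": [0, 0, -0.04], "rot": [0, 0, 0], "grip": 1},
  {"slide": [0, 0, -0.04], "rot": [0, 0, 0], "grip": 1},
  {"slide": [0, 0, -0.04], "rot": [0, 0, 0], "grip": 1},
  {"slide": [0, 0, -0.03], "rot": [0, 0, 0], "grip": 1},
  {"slide": [0, 0, -0.02], "rot": [0, 0, 0], "grip": 1},
  {"slide": [0, 0, -0.014], "rot": [0, 0, 0], "grip": 1},
  {"slide": [0, 0, 0], "rot": [0, 0, 0], "grip": 1},
])

```text
time: 3.35
ee_pos: [0.5345, 0.2373, 0.008]
eef_rot: [0.543, 0.84, -0.001, -0.0]
ft_force: [-0.5, -0.5, 0.2]
width: 0.0869
grip_force: 0.0
```

>>> arm_command([
  {"slide": [0, 0, 0], "rot": [0, 0, 0], "grip": 0.05},
  {"slide": [0, 0, 0], "rot": [0, 0, 0], "grip": 0.05},
  {"slide": [0, 0, 0], "rot": [0, 0, 0], "grip": 0.05},
  {"slide": [0, 0, 0], "rot": [0, 0, 0], "grip": 0.05},
  {"slide": [0, 0, 0], "rot": [0, 0, 0], "grip": 0.05},
  {"slide": [0, 0, 0], "rot": [0, 0, 0], "grip": 0.05},
  {"slide": [0, 0, 0], "rot": [0, 0, 0], "grip": 0.05},
  {"slide": [0, 0, 0], "rot": [0, 0, 0], "grip": 0.05},
])

```text
time: 4.35
ee_pos: [0.5349, 0.2376, 0.0086]
eef_rot: [0.543, 0.84, 0.0, 0.0]
ft_force: [-0.1, 0.4, -0.3]
width: 0.0151
grip_force: 0.3
```

>>> arm_command([
  {"slide": [0, 0, 0], "rot": [0, 0, 0], "grip": 0.0},
  {"slide": [0, 0, 0], "rot": [0, 0, 0], "grip": 0.0},
  {"slide": [0, 0, 0], "rot": [0, 0, 0], "grip": 0.0},
  {"slide": [0, 0, 0.01], "rot": [0, 0, 0], "grip": 0.0},
  {"slide": [0, 0, 0.02], "rot": [0, 0, 0], "grip": 0.0},
  {"slide": [0, 0, 0.03], "rot": [0, 0, 0], "grip": 0.0},
  {"slide": [0, 0, 0.03], "rot": [0, 0, 0], "grip": 0.0},
  {"slide": [0, 0, 0.01], "rot": [0, 0, 0], "grip": 0.0},
])

```text
time: 5.35
ee_pos: [0.5357, 0.2379, 0.1107]
eef_rot: [0.543, 0.84, 0.001, 0.001]
ft_force: [0.7, 0.3, -2.3]
width: 0.0139
grip_force: 30.0
```

```bash
python3 - <<'E'
from v import *
from bench import eyes,sensors
for n,b in(("top",None),("scene",None)):
    p=eyes.camera(n); cv2.imwrite(f"pics/{n}1.png",cv2.cvtColor(p["pixels"],cv2.COLOR_RGB2BGR))
s=sensors.read_state();print(s["time"],s["ee_pos"],s["width"],s["grip_force"],s["ft_force"])
a=cv2.imread("pics/scene1.png")[60:320,200:480]
cv2.imwrite("pics/s1.png",cv2.resize(a,(640,594),interpolation=cv2.INTER_CUBIC))
E
```

```text
5.45 [0.53524334 0.23776891 0.10941696] 0.013995024994567071 29.99996447470039 [ 0.51526337  0.38511032 -1.97628933]
```

View pics/s1.png

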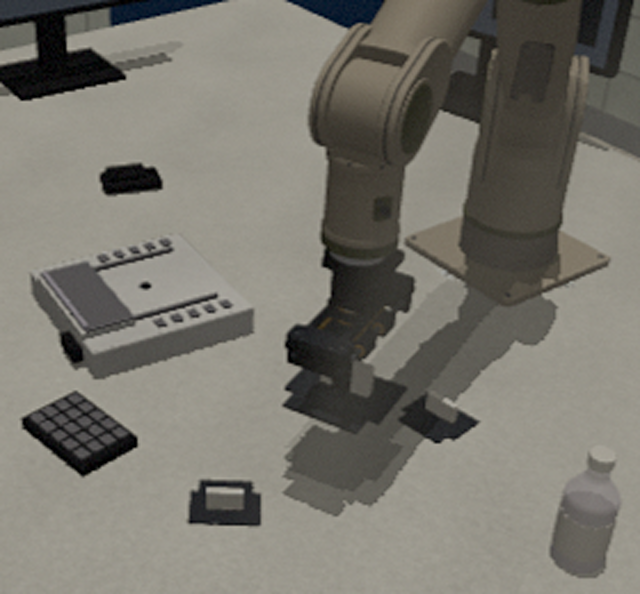

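The plate is held level, at crop (340,400), and lifted clear. The console and bystanders haven't moved. Next I'll carry it to a point in front of the mouth.

>>> arm_command([
  {"slide": [0, -0.03, 0], "rot": [0, 0, -2.5], "grip": 0.0},
  {"slide": [0, -0.055, 0], "rot": [0, 0, -4], "grip": 0.0},
  {"slide": [-0.001, -0.06, 0], "rot": [0, 0, -4], "grip": 0.0},
  {"slide": [-0.001, -0.06, 0], "rot": [0, 0, -4.5], "grip": 0.0},
  {"slide": [-0.001, -0.06, 0], "rot": [0, 0, -4.5], "grip": 0.0},
  {"slide": [-0.001, -0.06, 0], "rot": [0, 0, -4], "grip": 0.0},
  {"slide": [-0.001, -0.05, 0], "rot": [0, 0, -4], "grip": 0.0},
  {"slide": [-0.001, -0.031, 0], "rot": [0, 0, -2.4], "grip": 0.0},
], newtons=50)

```text
time: 6.45
ee_pos: [0.5268, -0.1723, 0.1075]
eef_rot: [0.743, 0.669, -0.001, -0.0]
ft_force: [0.4, -0.0, -1.7]
width: 0.0137
grip_force: 50.0
```

```bash
python3 - <<'E'
from v import *
from bench import eyes,sensors
from scipy.spatial.transform import Rotation as R
for n in("top","scene"):
    p=eyes.camera(n); cv2.imwrite(f"pics/{n}2.png",cv2.cvtColor(p["pixels"],cv2.COLOR_RGB2BGR))
s=sensors.read_state();print(s["time"],s["ee_pos"],s["width"],s["grip_force"],s["ft_force"],R.from_quat(s["eef_rot"]).as_matrix().round(4))
a=cv2.resize(cv2.imread("pics/scene2.png")[110:270,180:360],None,fx=3.3,fy=3.3,interpolation=cv2.INTER_CUBIC)
cv2.imwrite("pics/s2.png",a)
a=cv2.resize(cv2.imread("pics/top2.png")[160:290,270:400],None,fx=4.5,fy=4.5,interpolation=cv2.INTER_CUBIC)
cv2.imwrite("pics/t2.png",a)
E
```

```text
6.55 [ 0.52652547 -0.17373945  0.1075461 ] 0.013564352574032518 49.99989149160683 [ 0.14603658  0.46351548 -2.33979552] [[ 0.1072  0.9942 -0.002 ]
 [ 0.9942 -0.1072 -0.002 ]
 [-0.0023 -0.0018 -1.    ]]
```

View pics/s2.png

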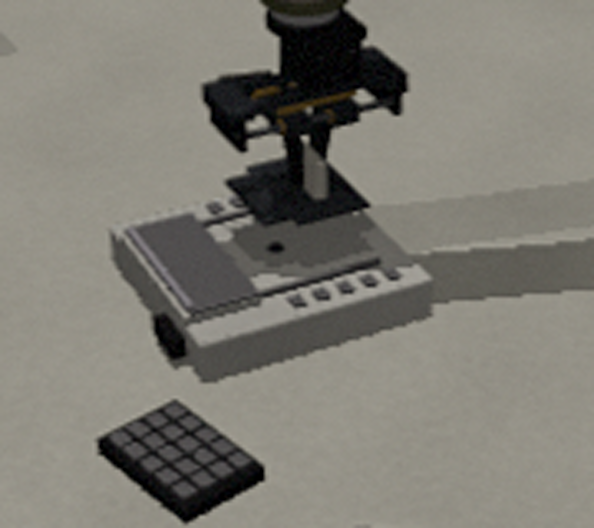

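View pics/t2.png

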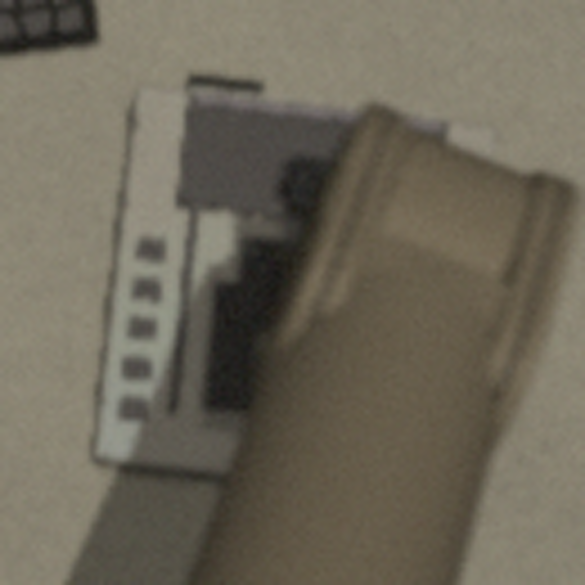

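The scene crop shows the plate level above the deck, with its tongue at about (235,185), short of the flap edge at about (235,290). The top crop shows its left edge parallel to the left rail. Next I'll descend to just above the plunger.

>>> arm_command([
  {"slide": [0.003, 0.006, 0], "rot": [0, 0, 0.4], "grip": 0.0},
  {"slide": [0, 0, -0.01], "rot": [0, 0, 0], "grip": 0.0},
  {"slide": [0, 0, -0.012], "rot": [0, 0, 0], "grip": 0.0},
  {"slide": [0, 0, -0.01], "rot": [0, 0, 0], "grip": 0.0},
  {"slide": [0, 0, -0.008], "rot": [0, 0, 0], "grip": 0.0},
  {"slide": [0, 0, -0.006], "rot": [0, 0, 0], "grip": 0.0},
  {"slide": [0, 0, 0], "rot": [0, 0, 0], "grip": 0.0},
  {"slide": [0, 0, 0], "rot": [0, 0, 0], "grip": 0.0},
])

```text
time: 7.55
ee_pos: [0.5321, -0.1626, 0.0629]
eef_rot: [0.739, 0.674, 0.0, 0.0]
ft_force: [0.8, 0.7, -1.9]
width: 0.0135
grip_force: 50.0
```

```bash
python3 - <<'E'
from v import *
from bench import eyes,sensors
from scipy.spatial.transform import Rotation as R
P=[];A=[]
for i in range(3):
  for n in("top","scene"):
    p=eyes.camera(n); cv2.imwrite(f"pics/{n}3.png",cv2.cvtColor(p["pixels"],cv2.COLOR_RGB2BGR))
    s=sensors.read_state();P.append(s["ee_pos"]);A.append(R.from_quat(s["eef_rot"]).as_matrix().ravel())
print(s["time"],np.mean(P,0),np.std(P,0),s["ft_force"],np.mean(A,0).reshape(3,3).round(4))
a=cv2.resize(cv2.imread("pics/scene3.png")[150:240,200:320],None,fx=6.6,fy=6.6,interpolation=cv2.INTER_CUBIC)
# overlay expected plate tongue corners (underside & topside) and mouth line
pos=np.mean(P,0);Rm=np.mean(A,0).reshape(3,3)
def px(w):
    T=np.linalg.inv(p["pose"]);c=T[:3,:3]@w+T[:3,3];u=p["intrinsics"]@c;return ((u[:2]/u[2]+.5-[200,150])*6.6).astype(int).tolist()
ex=np.array([Rm[0,1],Rm[1,1],0]);ey=np.array([-ex[1],ex[0],0]);o=pos-.0015*ey;o[2]=pos[2]-.0085+.004
for q in PLATE: cv2.circle(a,px(o+q[0]*ex+q[1]*ey),3,(0,0,255),-1)
M=np.array([.619,-.177,.058]);fx=np.array([.995,-.0998,0]);fy=np.array([.0998,.995,0])
for q in FLAP: cv2.circle(a,px(M+q[0]*fx+q[1]*fy),3,(0,255,0),-1)
for y in(-.07,.07):
  for x in(0,-.135): cv2.circle(a,px(M-[0,0,.007]+x*fx+y*fy),3,(255,0,0),-1)
cv2.imwrite("pics/s3.png",a)
E
```

```text
7.85 [ 0.532081   -0.16251676  0.06286501] [5.50019747e-05 4.38877120e-05 7.51519305e-05] [ 0.59804771  0.28808916 -0.85660459] [[ 9.180e-02  9.958e-01  6.000e-04]
 [ 9.958e-01 -9.180e-02 -0.000e+00]
 [ 1.000e-04  6.000e-04 -1.000e+00]]
```

View pics/s3.png

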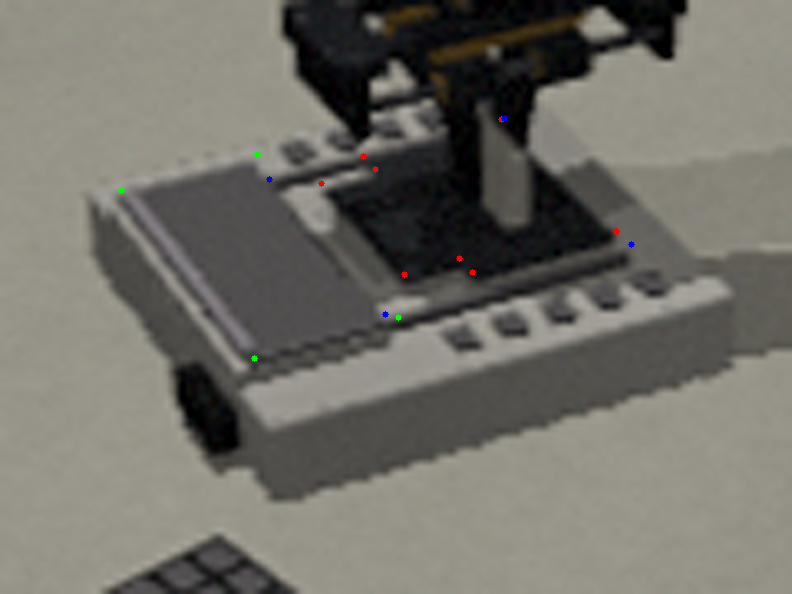

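The plate (red prediction) appears about 8 px lower in the crop than predicted, with its tongue corner at (405,280) against (404,274). It is probably a few mm lower than I assumed, and the wrist force hints at that too. I'll centre it and probe downwards gently.

>>> arm_command([
  {"slide": [-0.001, -0.0043, 0], "rot": [0, 0, -0.4], "grip": 0.0},
  {"slide": [0, 0, 0], "rot": [0, 0, 0], "grip": 0.0},
  {"slide": [0, 0, 0], "rot": [0, 0, 0], "grip": 0.0},
  {"slide": [0, 0, -0.001], "rot": [0, 0, 0], "grip": 0.0},
  {"slide": [0, 0, 0], "rot": [0, 0, 0], "grip": 0.0},
  {"slide": [0, 0, -0.001], "rot": [0, 0, 0], "grip": 0.0},
  {"slide": [0, 0, 0], "rot": [0, 0, 0], "grip": 0.0},
  {"slide": [0, 0, 0], "rot": [0, 0, 0], "grip": 0.0},
])

```text
time: 8.85
ee_pos: [0.5309, -0.1667, 0.0605]
eef_rot: [0.741, 0.671, 0.0, -0.0]
ft_force: [0.2, -1.0, -2.4]
width: 0.0134
grip_force: 50.0
```

```bash
cat > ov.py <<'E'
from v import *
from bench import eyes,sensors
from scipy.spatial.transform import Rotation as R
import sys
def run(tag,dz,save=True):
    P=[];A=[];F=[];pics={}
    for i in range(2):
      for n in("top","scene"):
        pics[n]=eyes.camera(n);s=sensors.read_state()
        P.append(s["ee_pos"]);A.append(R.from_quat(s["eef_rot"]).as_matrix().ravel());F.append(s["ft_force"])
    pos=np.mean(P,0);Rm=np.mean(A,0).reshape(3,3)
    M=np.array([.619,-.177,.058]);fx=np.array([.995,-.0998,0]);fy=np.array([.0998,.995,0])
    ex=np.array([Rm[0,1],Rm[1,1],0]);ey=np.array([-ex[1],ex[0],0]);o=pos-.0015*ey
    e=o+.07*ex-M
    print("t",s["time"],"pos",pos.round(4),"F",np.mean(F,0).round(2),"yaw",np.degrees(np.arctan2(ex[1],ex[0])).round(2),"tilt",Rm[:2,2].round(4),"edge in mouth",(e@fx).round(4),(e@fy).round(4),"grip",s["grip_force"])
    o[2]=pos[2]-dz+.004;out=[]
    for n,b in(("top",(280,165,390,280)),("scene",(200,150,320,240))):
        p=pics[n];k=5.
        a=cv2.cvtColor(p["pixels"],cv2.COLOR_RGB2BGR)[b[1]:b[3],b[0]:b[2]];a=cv2.resize(a,None,fx=k,fy=k,interpolation=cv2.INTER_CUBIC)
        def px(w):
            T=np.linalg.inv(p["pose"]);u=p["intrinsics"]@(T[:3,:3]@w+T[:3,3]);return ((u[:2]/u[2]+.5-b[:2])*k).astype(int)
        for pts,col in(([o+q[0]*ex+q[1]*ey for q in PLATE],(0,0,255)),([M+q[0]*fx+q[1]*fy for q in FLAP],(0,255,0))):
            cv2.polylines(a,[np.array([px(w) for w in pts])],True,col,1)
        out.append(a)
    h=max(a.shape[0] for a in out)
    a=np.hstack([cv2.copyMakeBorder(a,0,h-a.shape[0],0,0,0) for a in out]);f=min(1,800/a.shape[1])
    if save: cv2.imwrite(f"pics/{tag}.png",cv2.resize(a,None,fx=f,fy=f,interpolation=cv2.INTER_AREA))
if __name__=="__main__": run(sys.argv[1],float(sys.argv[2]))
E
python3 ov.py o4 .0085
```

```text
t 9.05 pos [ 0.5309 -0.1668  0.0606] F [-0.01 -0.1  -1.77] yaw -5.67 tilt [ 0.0001 -0.    ] edge in mouth -0.0187 -0.0 grip 49.99977255240083
```

View pics/o4.png

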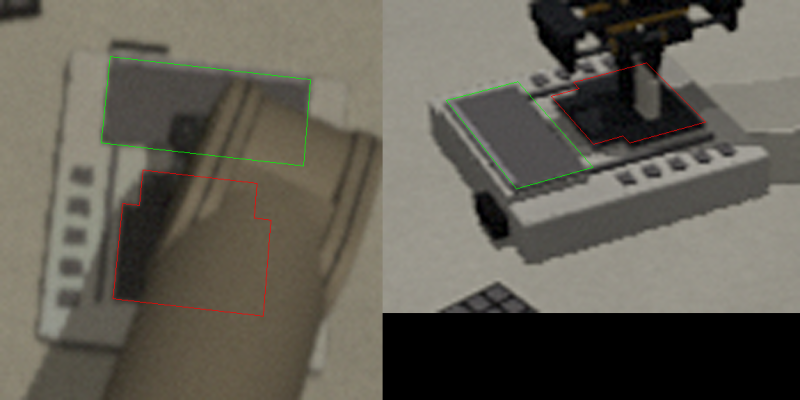

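Both overlays (plate red, flap green) line up with the picture to within about 1 px. The rails and flap are clear on either side. There's no plunger contact yet, so I'll probe further down.

>>> arm_command([
  {"slide": [0, 0, -0.001], "rot": [0, 0, 0], "grip": 0.0},
  {"slide": [0, 0, 0], "rot": [0, 0, 0], "grip": 0.0},
  {"slide": [0, 0, 0], "rot": [0, 0, 0], "grip": 0.0},
  {"slide": [0, 0, 0], "rot": [0, 0, 0], "grip": 0.0},
  {"slide": [0, 0, 0], "rot": [0, 0, 0], "grip": 0.0},
  {"slide": [0, 0, 0], "rot": [0, 0, 0], "grip": 0.0},
  {"slide": [0, 0, 0], "rot": [0, 0, 0], "grip": 0.0},
  {"slide": [0, 0, 0], "rot": [0, 0, 0], "grip": 0.0},
])

```text
time: 10.05
ee_pos: [0.5309, -0.1668, 0.0596]
eef_rot: [0.741, 0.671, 0.0, 0.0]
ft_force: [1.5, 0.8, -2.3]
width: 0.0134
grip_force: 50.0
```

>>> arm_command([
  {"slide": [0, 0, -0.001], "rot": [0, 0, 0], "grip": 0.0},
  {"slide": [0, 0, 0], "rot": [0, 0, 0], "grip": 0.0},
  {"slide": [0, 0, 0], "rot": [0, 0, 0], "grip": 0.0},
  {"slide": [0, 0, 0], "rot": [0, 0, 0], "grip": 0.0},
  {"slide": [0, 0, 0], "rot": [0, 0, 0], "grip": 0.0},
  {"slide": [0, 0, 0], "rot": [0, 0, 0], "grip": 0.0},
  {"slide": [0, 0, 0], "rot": [0, 0, 0], "grip": 0.0},
  {"slide": [0, 0, 0], "rot": [0, 0, 0], "grip": 0.0},
])

```text
time: 11.05
ee_pos: [0.5309, -0.1668, 0.0586]
eef_rot: [0.741, 0.671, 0.0, 0.0]
ft_force: [1.3, -0.7, -1.6]
width: 0.0136
grip_force: 50.0
```

>>> arm_command([
  {"slide": [0, 0, -0.001], "rot": [0, 0, 0], "grip": 0.0},
  {"slide": [0, 0, 0], "rot": [0, 0, 0], "grip": 0.0},
  {"slide": [0, 0, 0], "rot": [0, 0, 0], "grip": 0.0},
  {"slide": [0, 0, 0], "rot": [0, 0, 0], "grip": 0.0},
  {"slide": [0, 0, 0], "rot": [0, 0, 0], "grip": 0.0},
  {"slide": [0, 0, 0], "rot": [0, 0, 0], "grip": 0.0},
  {"slide": [0, 0, 0], "rot": [0, 0, 0], "grip": 0.0},
  {"slide": [0, 0, 0], "rot": [0, 0, 0], "grip": 0.0},
])

```text
time: 12.05
ee_pos: [0.5309, -0.1668, 0.0576]
eef_rot: [0.741, 0.671, 0.0, 0.0]
ft_force: [-1.2, 0.2, 2.1]
width: 0.0136
grip_force: 50.0
```

Plunger contact came at a TCP height of 0.058, so the plate's underside is 8 mm below the TCP. I'll insert with the underside 2.5 mm above the deck.

>>> arm_command([
  {"slide": [0, 0, -0.002], "rot": [0, 0, 0], "grip": 0.0},
  {"slide": [0.004, -0.0004, 0], "rot": [0, 0, 0], "grip": 0.0},
  {"slide": [0.004, -0.0004, 0], "rot": [0, 0, 0], "grip": 0.0},
  {"slide": [0.004, -0.0004, 0], "rot": [0, 0, 0], "grip": 0.0},
  {"slide": [0.004, -0.0004, 0], "rot": [0, 0, 0], "grip": 0.0},
  {"slide": [0.004, -0.0004, 0], "rot": [0, 0, 0], "grip": 0.0},
  {"slide": [0.004, -0.0004, 0], "rot": [0, 0, 0], "grip": 0.0},
  {"slide": [0, 0, 0], "rot": [0, 0, 0], "grip": 0.0},
])

```text
time: 13.05
ee_pos: [0.5556, -0.1692, 0.0557]
eef_rot: [0.741, 0.671, 0.0, 0.0]
ft_force: [0.2, 0.7, 3.6]
width: 0.0135
grip_force: 50.0
```

```bash
python3 ov.py o5 .0081
```

```text
t 13.25 pos [ 0.5555 -0.1692  0.0559] F [0.98 0.05 3.78] yaw -5.66 tilt [ 0.0015 -0.0003] edge in mouth 0.0061 -0.0 grip 50.0023970939219
```

View pics/o5.png

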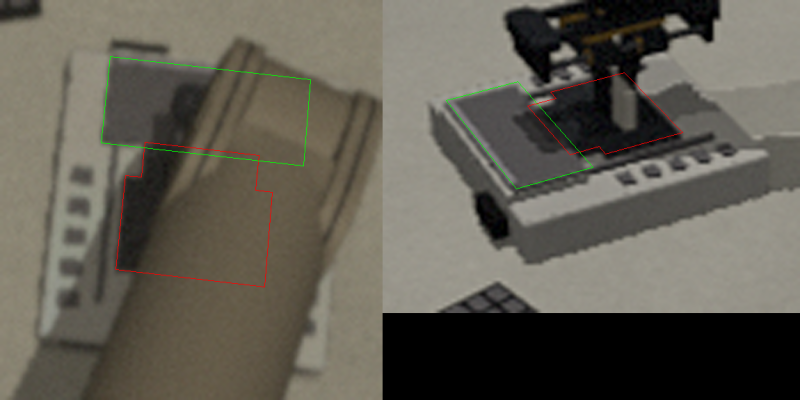

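The tongue edge is about 6 mm under the flap edge (top half (200,150), scene half (560,130)). The flap's outline hasn't changed, and the force is the plunger's alone. Next I'll go 16 mm further.

>>> arm_command([
  {"slide": [0.004, -0.0004, 0], "rot": [0, 0, 0], "grip": 0.0},
  {"slide": [0.004, -0.0004, 0], "rot": [0, 0, 0], "grip": 0.0},
  {"slide": [0.004, -0.0004, 0], "rot": [0, 0, 0], "grip": 0.0},
  {"slide": [0.004, -0.0004, 0], "rot": [0, 0, 0], "grip": 0.0},
  {"slide": [0, 0, 0], "rot": [0, 0, 0], "grip": 0.0},
  {"slide": [0, 0, 0], "rot": [0, 0, 0], "grip": 0.0},
  {"slide": [0, 0, 0], "rot": [0, 0, 0], "grip": 0.0},
  {"slide": [0, 0, 0], "rot": [0, 0, 0], "grip": 0.0},
])

```text
time: 14.25
ee_pos: [0.5714, -0.1708, 0.0559]
eef_rot: [0.741, 0.671, 0.0, 0.001]
ft_force: [2.0, -0.6, 3.0]
width: 0.0133
grip_force: 50.0
```

>>> arm_command([
  {"slide": [0, 0, -0.001], "rot": [0, 0, 0], "grip": 0.0},
  {"slide": [0, 0, 0], "rot": [0, 0, 0], "grip": 0.0},
  {"slide": [0, 0, -0.001], "rot": [0, 0, 0], "grip": 0.0},
  {"slide": [0, 0, 0], "rot": [0, 0, 0], "grip": 0.0},
  {"slide": [0, 0, -0.0005], "rot": [0, 0, 0], "grip": 0.0},
  {"slide": [0, 0, 0], "rot": [0, 0, 0], "grip": 0.0},
  {"slide": [0, 0, 0], "rot": [0, 0, 0], "grip": 0.0},
  {"slide": [0, 0, 0], "rot": [0, 0, 0], "grip": 0.0},
])

```text
time: 15.25
ee_pos: [0.5712, -0.1708, 0.0536]
eef_rot: [0.741, 0.671, 0.0, 0.0]
ft_force: [1.1, 0.7, 7.5]
width: 0.0135
grip_force: 50.0
```

```bash
python3 ov.py o6 .0081
```

```text
t 15.45 pos [ 0.5712 -0.1708  0.0536] F [ 1.9  -0.27  8.71] yaw -5.66 tilt [0.0007 0.0001] edge in mouth 0.0218 -0.0 grip 50.00047632493079
```

>>> arm_command([
  {"slide": [0, 0, -0.0005], "rot": [0, 0, 0], "grip": 0.0},
  {"slide": [0, 0, 0], "rot": [0, 0, 0], "grip": 0.0},
  {"slide": [0, 0, -0.0003], "rot": [0, 0, 0], "grip": 0.0},
  {"slide": [0, 0, 0], "rot": [0, 0, 0], "grip": 0.0},
  {"slide": [0, 0, 0], "rot": [0, 0, 0], "grip": 0.0},
  {"slide": [0, 0, 0], "rot": [0, 0, 0], "grip": 0.0},
  {"slide": [0, 0, 0], "rot": [0, 0, 0], "grip": 0.0},
  {"slide": [0, 0, 0], "rot": [0, 0, 0], "grip": 0.0},
])

```text
time: 16.45
ee_pos: [0.5712, -0.1708, 0.0535]
eef_rot: [0.741, 0.671, 0.001, 0.0]
ft_force: [-1.9, 1.1, 17.8]
width: 0.0137
grip_force: 50.0
```

```bash
python3 ov.py o7 .0085
```

```text
t 16.65 pos [ 0.5712 -0.1708  0.0535] F [-1.73  1.83 17.63] yaw -5.67 tilt [0.0009 0.0006] edge in mouth 0.0218 -0.0 grip 50.00060143880546
```

View pics/o7.png

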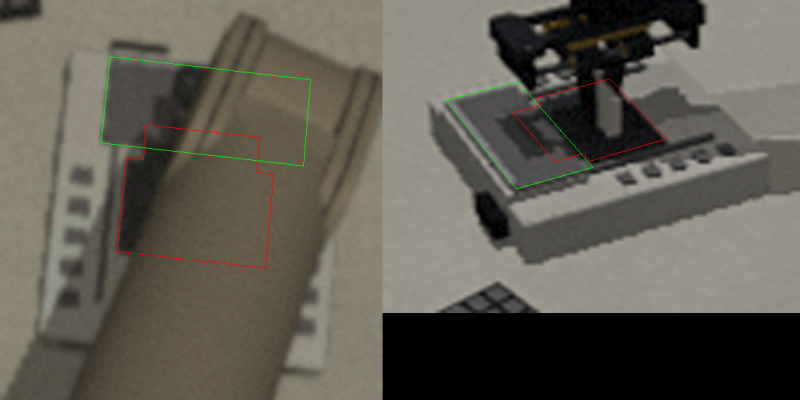

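The plate lies flat and straight between the rails, with its tongue about 22 mm under the unchanged flap. It is seated on the deck with about 18 N, so I'll hand the job in.

```bash
python3 -c "
from bench import order
print(order.close_job())"
```

```text
the job is handed in; nothing more can be done
None
```

I handed the job in with the plate still gripped at 50 N and pressed on the deck with about 18 N. Its tongue is about 22 mm under the shut flap, and it lies straight between the rails. The judge's verdict was not shown.

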